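# Lock in the three heater switches under the splash guard by feel

### The arm

A 6-joint arm with a two-finger parallel gripper is mounted at the origin on a cart in front of the work surface, level with it; the furniture and walls round the work are solid. World frame = base frame: x ahead of the robot, y to its left, z up, the work surface at z = 0. Lengths are in mm, angles in rad, forces in N, time in s.
With the tool pointing down it reaches from about 300 to 750 mm from the base axis. Payload 8.5 kg.
Tool frame: the origin (TCP) lies at the very end of the fingers, on their centre line; the grasp point (between the pads) lies 19 mm behind it (arm.hold_point_z is the distance from the TCP to the grasp point, in mm); z points along the fingers, y is the line along which they close (so a half turn about z gives the same grasp; the last joint's range is limited). The gripper opens to 85 mm and grips with 20 to 120 N. Pads are 22 mm wide; open, the fingers measure 114 mm over their backs; the gripper's body (76 mm by 85 mm) begins 54 mm behind the grasp point. The pads swing forward as they close: fully open they stand 13 mm farther back than shut.
Start: joints at [-1.501, 0.381, 1.297, -0, 1.464, -0.215], TCP at [154.526, -527.828, 231.322] pointing down, gripper open.
Joint ranges: [-3.11, 3.11], [-0.89, 2.33], [0.22, 2.48], [-1.42, 4.56], [0.17, 2.85], [-2.88, 2.88]. Speed limits (rad/s): [2.39, 2.39, 3.14, 3.14, 3.14, 3.14].

### API

Orientations are given as a unit quaternion [w, x, y, z].
In Python, from plant import arm gives the robot as it stands. Calls block until the motion is done:
- arm.movep(position, orientation): joint-space move of the TCP to a pose.
- arm.line_to(position, rot=None, max_speed=150): straight line of the TCP; rot=None keeps the orientation; max_speed is the mean speed in mm/s.
- arm.move_joints(angles): joint-space move.
- arm.gripper_to(opening, force=None): opening from 0.0 (shut) to 1.0 (fully open); force is the grip in N (None keeps the last); returns when the fingers have stopped.
- arm.sleep(seconds).
- arm.ik(position, orientation): joint angles nearest the present ones, or None.
- arm.sense(): the state.
- arm.get_image(name): name is "side" or "top"; returns the picture (384x512x3 uint8, red, green, blue); there is no depth.
- arm.camera_info(name): a dict with "camera_matrix" (3x3 intrinsics, pixels), "k1" (the pictures are not rectified: a ray, as slopes to the right and down, at radius r is drawn at 1 + k1 r^2 times it, then the intrinsics apply), "R" (3x3) and "t" (3): a world point X has camera coordinates R X + t. Camera axes: x right, y down, z forward; pixel columns grow to the right and rows downward; lengths in mm; the calibration is good to about 2 mm. A picture is of the moment at which its call begins. camera_info takes no time and is no camera call.
A pose or a line that the arm cannot do raises arm.Unreachable and nothing moves.
- arm.hand_in(): hands the job in; it is judged then, once.
The state is a dict: "time": time; "q": joint angles; "qd": joint speeds; "joint_efforts": joint torques, N m; "position": TCP position; "eef_rot": TCP orientation; "force": force on the tool from outside, world axes, zero at the start; "ft_torque": the same for the moment, N m; "opening": opening from 0.0 (shut) to 1.0 (fully open); "gripper_force": force on a finger pad.
Only numpy, scipy, OpenCV 4.12 (cv2) and the standard library are available. Lean on these libraries where they do the work, as an engineer would, in place of code of your own. Each camera call takes 0.05 s, during which the arm holds its last target. There are 200 camera calls.

### The job

The bread warmer's control box on the counter has three push-lock switches under a sliding splash guard. Slide the guard all the way back, make sure that all three switches are locked in (some may be in already and the caps look the same either way, so feel each one lightly and click only those that stand out), then slide the guard fully shut again. Press gently, never harder than 25 N on a cap, and leave the two name cards where they stand.

Things in the scene. Friction and masses are not known exactly. Their poses are not given: they have to be found in the camera images.
- control_box: Grey control box, 140 (x) x 200 (y) mm, deck 50 mm above the counter, fixed; side rails 22 mm high at y = +-96 mm. Origin: centre of its underside; x to its rear (away from the robot), y to its left. The three switches stand along y at x = -38 mm, y = -56, 0, +56 mm (which is where varies); the rear deck is bare. At least one switch is out at the start.
- guard (a joint): Position of the splash guard, an aluminium plate 62 (x) x 200 (y) mm, 4 mm thick, that slides to the box's rear (+x) on the side rails, its top at 80 mm above the counter. 0 m = shut, over the switches; 0.07 m = fully back, against its stop, switches free. It stays where it is left; sliding takes about 2 N.
- guard_tab (a point): Centre of the top of the guard's push tab, 106 mm above the counter: a black upright bar 10 (x) x 70 (y) x 26 mm high on the guard's front edge. When the guard is shut it is at x = -62 mm in the box's frame. It can be pushed to and fro with shut fingertips or pinched across x.
- switch_a: One of three identical switches: round red cap, 26 mm across, flat top 22 mm above the deck (72 mm above the counter), pressed straight down. Origin: on the deck, on the cap's axis; it does not move with the cap. The cap floats on a light spring (0.6 to 1 N) at the same height in or out. Under it is the plunger: OUT, the cap meets it after 3 mm; locked IN, after 8.5 mm.
- switch_b: Identical to switch_a. Feel: the plunger gives only above 5 N (out) or 5.3 N (in), so a feel with 3 N tells the state and changes nothing; soft contact adds about 1 mm to what a tool reads (4 mm out, 9 mm in). Click: press on to the stop, 16.8 mm down (6 to 7 N on the way, 1 N more at 25 mm/s; stop at about 12 N), then let it come up. Each full stroke changes the state; a shorter one does not.
- switch_c: Identical to switch_a and switch_b. Locked in, a switch's plunger bears on the catch of the control box with about 5 N; out, with none.
- name_card: Bystander: small red card in a stone block, 20 x 58 x 61 mm, standing loose behind the box to the right, beside a fixed glass of stirrers 152 mm high. Origin: centre of its underside.
- name_card_left: Bystander: another such red card, standing loose near the counter's front edge, to the left of the box. Origin: centre of its underside.

How it is judged:
By the outcome, as a careful person would: the job done as asked, in the order asked, and still so for the second after the job is handed in, with the robot touching nothing.
It also fails if it takes over 61 s, if anything falls off the work surface, if the arm or the gripper's body presses on something with over 40 N, if the wrist force passes 120 N, or if a joint passes its speed limit or range.

## Working session

There is one attempt and no reset: what is moved stays moved. The work goes in short steps, each a Python script; the robot and the scene stay as the last script left them, time stands still between calls to the robot, and variables do not carry over. Pictures are saved under pics/ and viewed, at most 10 in all, crops included, and the job is handed in when it is done.

```bash
mkdir -p pics; ls; python3 - <<'E'
from plant import arm
import cv2
for n in("top","side"):
    im=arm.get_image(n); cv2.imwrite(f"pics/{n}0.png",im[:,:,::-1])
    c=arm.camera_info(n); print(n,c)
s=arm.sense();print(s)
E
```

```text
pics
top {'camera_matrix': array([[365.37741791,   0.        , 254.24407637],
       [  0.        , 365.37741791, 196.03282279],
       [  0.        ,   0.        ,   1.        ]]), 'k1': -0.07389807488668633, 'R': array([[-0.01268481, -0.99961434,  0.02470355],
       [-0.99742755,  0.0109062 , -0.07084734],
       [ 0.0705506 , -0.02553869, -0.99718122]]), 't': array([ -29.07792987,  569.05458747, 1014.29714706])}
side {'camera_matrix': array([[427.59437593,   0.        , 257.96111244],
       [  0.        , 427.59437593, 189.6066409 ],
       [  0.        ,   0.        ,   1.        ]]), 'k1': -0.05188489422605135, 'R': array([[ 0.92273534, -0.38543233,  0.00118855],
       [-0.21175983, -0.50953048, -0.83398829],
       [ 0.32205165,  0.76929878, -0.55178086]]), 't': array([-553.20951148,  192.308357  ,  824.02547918])}
{'time': 0.1, 'q': array([-1.50126650e+00,  3.81167014e-01,  1.29813035e+00,  1.64512686e-06,
        1.46358545e+00, -2.15297053e-01]), 'qd': array([-7.79589327e-05, -3.33210028e-04, -1.91702279e-03,  2.09697828e-03,
        8.54075959e-04,  9.35376873e-04]), 'joint_efforts': array([ 2.92307348e-03, -4.49221945e+01, -2.31659210e+01, -1.86899852e-04,
        3.69501708e-03,  6.78084533e-06]), 'position': array([ 154.52774329, -527.59371726,  230.77131887]), 'eef_rot': array([-6.43305519e-04,  9.89876141e-01,  1.41932414e-01,  4.77895892e-05]), 'force': array([ 0.73992276,  0.00336529, -0.63558216]), 'ft_torque': array([-0.01861326, -0.00772439,  0.01199098]), 'gripper_force': 0.0, 'opening': 0.9986044240965163}
```

View pics/top0.png

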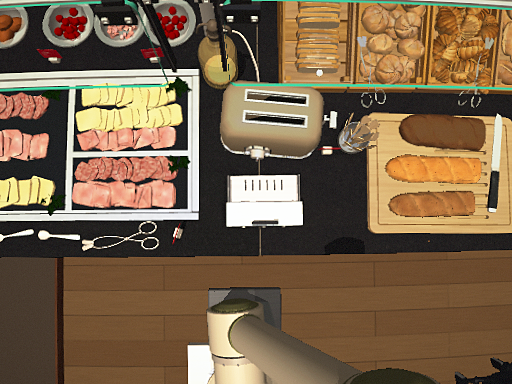

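View pics/side0.png

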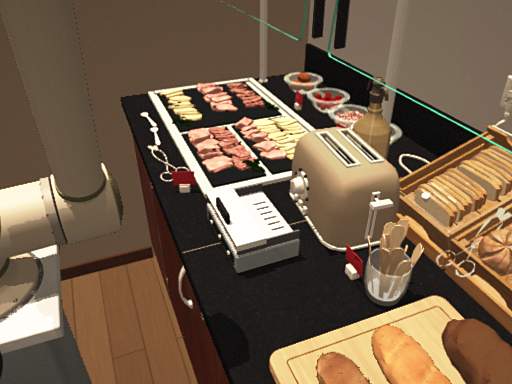

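```bash
python3 - <<'E'
import cv2
a=cv2.imread("pics/top0.png")[150:240,200:340];b=cv2.imread("pics/side0.png")[170:280,190:310]
a=cv2.resize(a,None,fx=5.7,fy=5.7,interpolation=2);cv2.imwrite("pics/topc.png",a)
b=cv2.resize(b,None,fx=5,fy=5,interpolation=2);cv2.imwrite("pics/sidec.png",b)
E
```

```text
(no output)
```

View pics/topc.png

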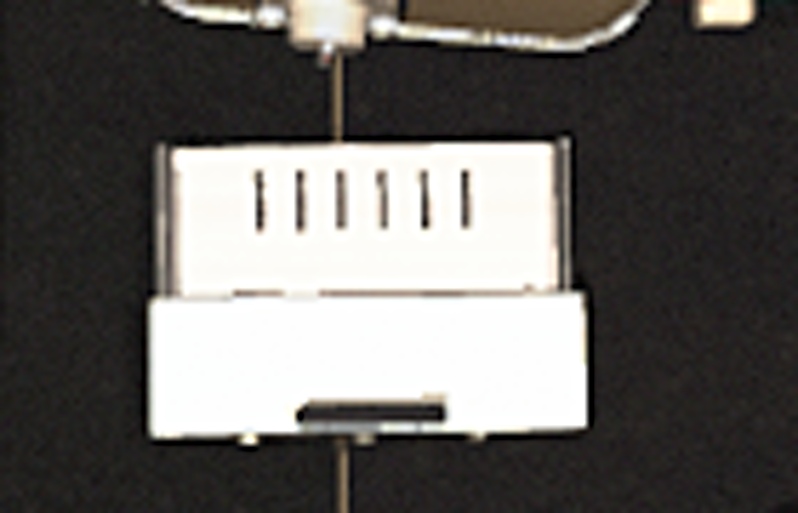

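View pics/sidec.png

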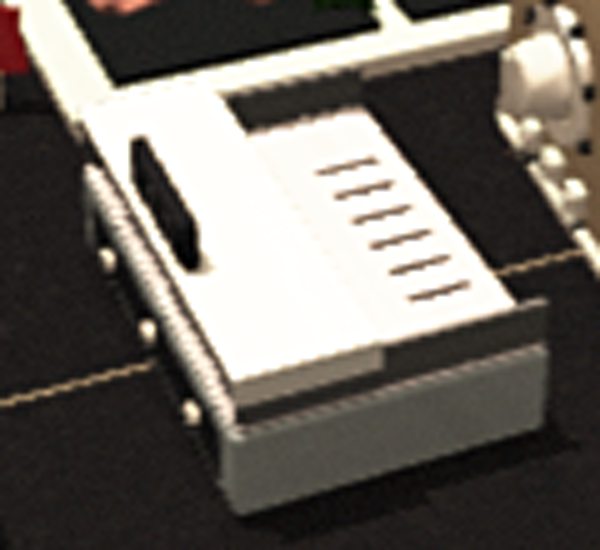

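The top crop shows the shut guard as a white plate, with corners at about (226,202), (302.6,201), (303,225.5) and (226,226.5) in the full image. The black tab is at about (265,222) and the bare rear deck lies behind. The side crop confirms the layout, with the toaster behind the box.

```bash
cat > h.py <<'E'
import numpy as np, cv2
from plant import arm
def ray(n,p):
    c=arm.camera_info(n);R,t=np.array(c["R"]),np.array(c["t"])
    u=cv2.undistortPoints(np.array(p,float).reshape(-1,1,2),np.array(c["camera_matrix"]),np.array([c["k1"],0,0,0.]))[:,0]
    return -R.T@t, np.c_[u,np.ones(len(u))]@R
def plane(n,p,z):
    o,d=ray(n,p); return o+d*((z-o[2])/d[:,2])[:,None]
def tri(p,q):
    a,d=ray("top",[p]);b,e=ray("side",[q]);M=np.c_[d[0],-e[0]]
    s=np.linalg.lstsq(M,b-a,rcond=None)[0];P,Q=a+d[0]*s[0],b+e[0]*s[1]
    return (P+Q)/2,np.linalg.norm(P-Q)
E
python3 - <<'E'
from h import *
np.set_printoptions(precision=1,suppress=True)
T=lambda x,y:((x+.5)/5.7-.5+200,(y+.5)/5.7-.5+150)
S=lambda x,y:((x+.5)/5-.5+190,(y+.5)/5-.5+170)
print("guard",plane("top",[T(150,297),T(585,292),T(588,430),T(150,437)],80))
print("guard side RF,LF,RR",plane("side",[S(232,383),S(82,122),S(385,345)],80))
print("deck rear",plane("top",[T(172,147),T(553,143)],50))
print("rails rear",plane("top",[T(160,145),T(566,138)],72))
print("tab top rect",plane("top",[T(298,403),T(445,403),T(445,422),T(298,422)],106))
print("tab side top ends",plane("side",[S(137,137),S(196,243)],106))
print("tri RF guard",tri(T(588,430),S(232,383)),"LF",tri(T(150,437),S(82,122)))
g=cv2.imread("pics/top0.png",0)[212:228,245:285];m=(g<110).astype(np.uint8);
n,l,st,ce=cv2.connectedComponentsWithStats(m);print(st,ce+[245,212])
# toaster knob/front, cards
for n in("top","side"):
    hsv=cv2.cvtColor(cv2.imread(f"pics/{n}0.png"),cv2.COLOR_BGR2HSV)
    mm=(((hsv[...,0]<6)|(hsv[...,0]>174))&(hsv[...,1]>190)&(hsv[...,2]>60)).astype(np.uint8)
    k,_,s,c=cv2.connectedComponentsWithStats(mm)
    for i in range(1,k):
        if s[i,4]>15: print(n,s[i],c[i],plane(n,[c[i]],40)[0])
E
```

```text
guard [[ 550.2   41.4   80. ]
 [ 550.2 -162.7   80. ]
 [ 485.5 -162.7   80. ]
 [ 485.    41.9   80. ]]
guard side RF,LF,RR [[ 485.2 -165.5   80. ]
 [ 484.3   25.9   80. ]
 [ 547.7 -167.3   80. ]]
deck rear [[ 624.5   31.8   50. ]
 [ 624.7 -153.4   50. ]]
rails rear [[ 622.6   36.6   72. ]
 [ 624.2 -156.5   72. ]]
tab top rect [[499.8 -26.7 106. ]
 [499.  -93.5 106. ]
 [490.3 -93.4 106. ]
 [491.2 -26.6 106. ]]
tab side top ends [[ 492.8  -31.4  106. ]
 [ 491.3 -110.4  106. ]]
tri RF guard (array([ 485.8, -163.1,   77.9]), np.float64(0.5445128578670192)) LF (array([486.6,  42. ,  69.3]), np.float64(3.549086737945771))
[[  0   0  40  16 489]
 [  7   9  26   3  77]
 [  0  14  18   2  36]
 [ 20  14  20   2  38]] [[264.5 218. ]
 [264.7 222. ]
 [253.5 226.5]
 [274.  226.5]]
top [169   7   7   8  42] [172.   10.2] [1117.4  199.5   40. ]
top [69  8  9  8 53] [72.8 11.5] [1122.2  496.5   40. ]
top [156  13  31  26 396] [171.6  24.9] [1070.9  199.9   40. ]
top [ 54  15  33  24 502] [69.9 26.2] [1075.4  502.4   40. ]
top [ 37  49  25   9 136] [49.2 53. ] [993.9 560.2  40. ]
top [141  48  15  10  91] [147.8  52.8] [985.8 267.2  40. ]
top [155  48   9   9  47] [159.1  51.9] [987.8 234.5  40. ]
side [295  92   8  14  61] [298.5  98.2] [988.4 550.3  40. ]
side [315  93  26   7  90] [327.4  96.9] [1092.3  522.2   40. ]
side [172 171  24  14 262] [182.7 177.3] [466.3 180.1  40. ]
side [346 244  17  33 248] [354.  259.8] [ 699.6 -249.2   40. ]
```

```bash
cat >> h.py <<'E'
X0,Y0=554.,-60.5
D=[0,1,0,0]
def F(): return np.array(arm.sense()["force"])
def P(): return np.array(arm.sense()["position"])
def push(x_from,x_end,y,z,step,lim):
    """step along x until the x force changes by lim"""
    f0=F(); x=x_from
    while (x_end-x)*step>0:
        x+=step; arm.line_to([x,y,z],max_speed=40); f=F()-f0
        if abs(f[0])>lim: break
    print("push end",P(),f,arm.sense()["time"])
E
python3 - <<'E'
from h import *
np.set_printoptions(precision=2,suppress=True)
p=[X0-94,Y0,150]
q=arm.ik(p,D);print(q)
if q is None or abs(q[5])>2.5: raise SystemExit
arm.gripper_to(0.0,20)
arm.movep(p,D); print(arm.sense()["time"],P(),arm.sense()["opening"],F())
arm.line_to([p[0],Y0,90],max_speed=120); f0=F()
t=arm.sense()["time"]
arm.line_to([X0-84,Y0,90],max_speed=60)
arm.line_to([X0-50,Y0,90],max_speed=60);print(F()-f0,P())
arm.line_to([X0-16,Y0,90],max_speed=60);print(F()-f0,P(),arm.sense()["time"]-t)
push(X0-16,X0+2,Y0,90,2,7)
im=arm.get_image("top");cv2.imwrite("pics/top1.png",im[:,:,::-1])
cv2.imwrite("pics/top1c.png",cv2.resize(im[150:240,200:340,::-1],None,fx=5.7,fy=5.7,interpolation=2))
E
```

```text
[-0.39  0.32  1.66 -0.    1.17  1.18]
2.9 [460.16 -61.14 150.1 ] 0.0012733012871823013 [-0.37 -0.18 -0.31]
[-0.64 -0.24 -0.31] [504.16 -60.55  89.92]
[ 0.33 -0.71  0.08] [538.16 -60.59  89.98] 1.75
push end [548.51 -60.45  89.9 ] [-8.3  -0.61  3.72] 6.8
```

View pics/top1c.png

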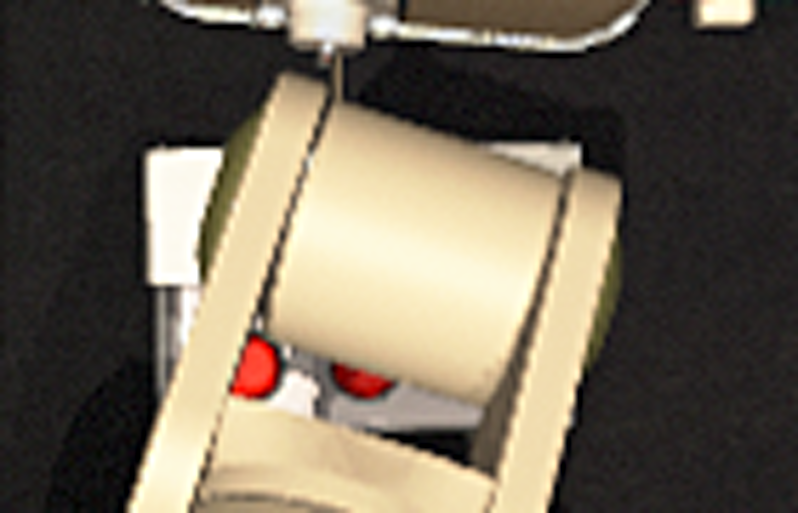

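The guard is back and stopped at 8 N. Red caps are showing at crop (250,367) and (362,367), partly hidden by the arm. Next I back off, locate the caps from both views, then feel the switches.

```bash
cat >> h.py <<'E'
def reds(n,im,z):
    hsv=cv2.cvtColor(im,cv2.COLOR_RGB2HSV)
    m=(((hsv[...,0]<6)|(hsv[...,0]>174))&(hsv[...,1]>170)&(hsv[...,2]>60)).astype(np.uint8)
    k,_,s,c=cv2.connectedComponentsWithStats(m)
    for i in range(1,k):
        w=plane(n,[c[i]],z)[0]
        if s[i,4]>15 and abs(w[0]-516)<50 and abs(w[1]+60)<110: print(n,s[i],c[i],w)
E
python3 - <<'E'
from h import *
np.set_printoptions(precision=1,suppress=True)
arm.line_to([X0-12,Y0,90]);arm.line_to([X0-12,Y0,125]);arm.line_to([X0-110,Y0,170],max_speed=200)
for n in("top","side"):
    im=arm.get_image(n);cv2.imwrite(f"pics/{n}2.png",im[:,:,::-1]);reds(n,im,72)
a=cv2.resize(cv2.imread("pics/top2.png")[150:240,200:320],(500,375));b=cv2.resize(cv2.imread("pics/side2.png")[170:290,190:310],None,fx=3,fy=3)
print(arm.sense()["time"])
c=np.zeros((375,790,3),np.uint8)
c[:,:425]=a[:, :425];c[:360,430:790]=b;cv2.imwrite("pics/c2.png",c)
E
```

```text
top [238 209  11  11 100] [243.  214.1] [517.   -3.6  72. ]
top [259 208  11  12  93] [263.8 213.5] [517.7 -59.6  72. ]
top [279 208  11  11  96] [284.1 213.2] [ 517.8 -114.3   72. ]
side [219 198  22  30 309] [229.1 213.1] [511.6 -51.   72. ]
side [236 228  15  16 182] [243.1 235.8] [ 512. -133.   72.]
8.275
```

View pics/c2.png

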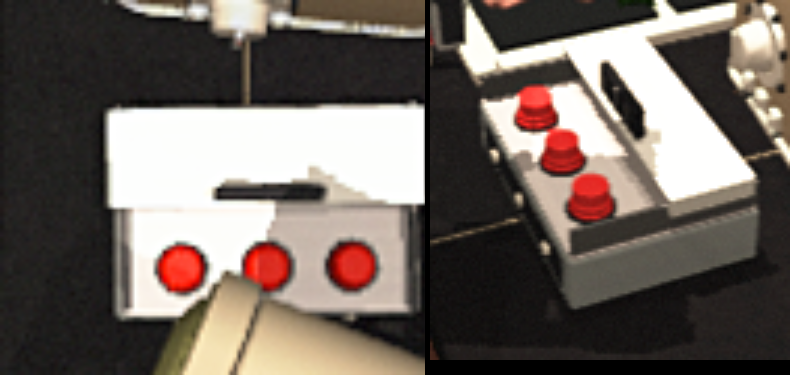

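The caps show at full-image (243,214), (264,213.5) and (284,213), which puts them at x≈517.4 and y≈-4, -60, -115. The spacing matches the given 56 mm. Feeling and clicking the right one first.

```bash
cat >> h.py <<'E'
CX,CY=517.4,[-115.3,-59.8,-4.0]
fz=lambda f0:np.mean([F()[2] for _ in range(2)])-f0
def feel(y):
    arm.line_to([CX,y,78],max_speed=120); arm.sleep(.1); f0=fz(0); d=2.0
    while d<11.5:
        arm.line_to([CX,y,72-d],max_speed=25); f=fz(f0)
        if f>2.4: break
        d+=.5
    s=72-P()[2]; print("feel y%.0f: depth %.2f f %.2f t %.2f"%(y,s,f,arm.sense()["time"])); return s,f0
def click(y,f0):
    d=14.; arm.line_to([CX,y,72-d],max_speed=22); print("  f14 %.1f"%fz(f0))
    while d<20:
        d+=.5; arm.line_to([CX,y,72-d],max_speed=20); f=fz(f0)
        if f>11: break
    print("  stop depth %.2f f %.2f"%(72-P()[2],f)); arm.line_to([CX,y,78],max_speed=40)
def do(y):
    arm.line_to([CX,y,90],max_speed=200)
    s,f0=feel(y)
    if s<6.2: click(y,f0); s,_=feel(y)
    arm.line_to([CX,y,90],max_speed=150); return s
E
python3 - <<'E'
from h import *
arm.line_to([CX,CY[0],100],max_speed=200)
print(do(CY[0]),arm.sense()["time"])
E
```

```text
feel y-115: depth 8.31 f 4.07 t 13.32
8.313652258557312 13.6417
```

```bash
sed -i 's/f>2.4/f>1.9/' h.py; python3 - <<'E'
from h import *
print(do(CY[1]),arm.sense()["time"])
E
```

```text
feel y-60: depth 2.08 f 2.18 t 14.88
  f14 7.2
  stop depth 17.63 f 13.61
feel y-60: depth 3.77 f 5.85 t 20.40
3.768419080873059 20.7
```

The first trigger at 2.1 mm was too shallow to be the plunger, so it may have been a motion transient. I'll feel it again with a force trace before deciding.

```bash
cat >> h.py <<'E'
def fz(f0,n=3):
    v=[]
    for _ in range(n): arm.sleep(.03); v.append(F()[2])
    return np.median(v)-f0
def feel(y,depths=(2.5,3,3.4,3.8,4.2,7.5,8,8.4,8.8,9.2,9.6),lim=2.4):
    arm.line_to([CX,y,77],max_speed=100); arm.sleep(.15); f0=fz(0,5); tr=[]
    for d in depths:
        arm.line_to([CX,y,72-d],max_speed=15); f=fz(f0); tr.append((round(72-P()[2],2),round(f,2)))
        if f>lim: break
    print("feel y%.0f f0 %.2f"%(y,f0),tr,"t %.2f"%arm.sense()["time"]); return tr[-1][0],f0
E
python3 - <<'E'
from h import *
arm.sleep(.2);print([round(F()[2],2) for _ in range(5)])
feel(CY[1]);arm.line_to([CX,CY[1],90],max_speed=150); print(arm.sense()["time"])
E
```

```text
[np.float64(-0.59), np.float64(-0.59), np.float64(-0.59), np.float64(-0.59), np.float64(-0.59)]
feel y-60 f0 -0.38 [(np.float64(2.45), np.float64(0.42)), (np.float64(2.98), np.float64(1.58)), (np.float64(3.42), np.float64(1.52)), (np.float64(3.57), np.float64(5.02))] t 23.30
23.5917
```

It is now clearly OUT. The false trigger made me click a switch that was already locked in. I'll click it back and confirm with the better feel.

```bash
python3 - <<'E'
from h import *
y=CY[1]
arm.line_to([CX,y,77],max_speed=100);arm.sleep(.1)
click(y,fz(0,5)); s,_=feel(y); arm.line_to([CX,y,90],max_speed=150)
y=CY[2];arm.line_to([CX,y,90],max_speed=200);feel(y);arm.line_to([CX,y,77],max_speed=100);print(arm.sense()["time"])
E
```

```text
f14 6.7
  stop depth 17.63 f 13.33
feel y-60 f0 0.34 [(np.float64(2.46), np.float64(0.08)), (np.float64(2.98), np.float64(-0.06)), (np.float64(3.4), np.float64(0.03)), (np.float64(3.78), np.float64(0.43)), (np.float64(4.19), np.float64(0.65)), (np.float64(7.5), np.float64(0.12)), (np.float64(7.96), np.float64(0.8)), (np.float64(8.28), np.float64(3.35))] t 33.05
feel y-4 f0 -0.40 [(np.float64(2.45), np.float64(0.17)), (np.float64(3.0), np.float64(1.06)), (np.float64(3.41), np.float64(1.6)), (np.float64(3.61), np.float64(5.12))] t 36.20
36.45
```

```bash
python3 - <<'E'
from h import *
np.set_printoptions(precision=2,suppress=True)
y=CY[2];arm.sleep(.1)
click(y,fz(0,5)); s,_=feel(y,(3.4,3.8,4.2,7.9,8.3,8.7,9.1))
if s<6: raise SystemExit
arm.line_to([CX,y,125],max_speed=200)
arm.line_to([586,-60,125],max_speed=200)
print(F(),arm.sense()["time"])
arm.line_to([586,-60,89],max_speed=120); print(F(),P()); f0=F()
arm.line_to([550,-60,89],max_speed=60); print(F()-f0)
arm.line_to([514,-60,89],max_speed=60); print(F()-f0)
push(514,502,-60,89,-2,7)
E
```

```text
f14 6.2
  stop depth 17.61 f 14.02
feel y-4 f0 -0.26 [(np.float64(3.33), np.float64(0.55)), (np.float64(3.78), np.float64(1.08)), (np.float64(4.2), np.float64(0.52)), (np.float64(7.9), np.float64(0.76)), (np.float64(8.17), np.float64(3.58))] t 44.67
[ 0.34  0.04 -0.19] 45.7167
[ 0.02 -0.29 -0.72] [585.7  -59.47  89.33]
[-0.47  0.07  1.13]
[0.11 0.45 0.64]
push end [510.38 -60.09  89.2 ] [13.67  2.15 -7.27] 48.4167
```

```bash
python3 - <<'E'
from h import *
arm.line_to([516,-60,89],max_speed=60);arm.line_to([516,-60,150],max_speed=200);arm.line_to([400,-60,230],max_speed=250)
for n in("top","side"):
    im=arm.get_image(n);cv2.imwrite(f"pics/{n}3.png",im[:,:,::-1])
print(arm.sense()["time"],F())
cv2.imwrite("pics/c3.png",np.hstack([cv2.resize(cv2.imread("pics/top3.png")[140:250,160:360],(400,220)),cv2.resize(cv2.imread("pics/side3.png")[160:310,150:420],(396,220))]))
E
```

```text
49.975 [0.12890604 0.54991785 0.08501414]
```

View pics/c3.png

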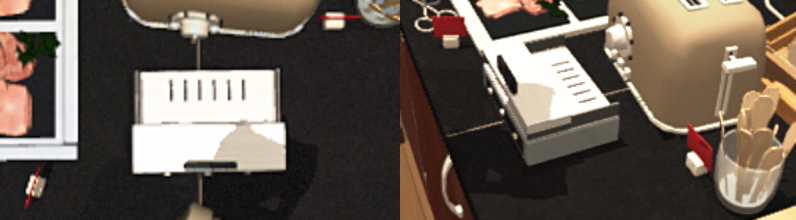

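The guard is shut with its front edge at the same place as at the start, both cards are standing where they were, and the arm is clear.

```bash
python3 -c "
from plant import arm
print(arm.hand_in())"
```

```text
the job is handed in; nothing more can be done
None
```

The job is handed in at about 50 s: all three switches felt locked in, the guard is shut and both cards are untouched, with at most 14 N measured on a cap; a false feel made me click the middle switch out by mistake, so I clicked it back in and checked it.

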